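# Move the entry light's battery pack to its charger

### The job

The battery pack of the entry light is flat: press its sprung snap tab in, lift the pack up out of the light and put it into the charger, pushed fully home so that its tab snaps out under the rim and holds it down. Keep the pack upright, squeeze and push firmly but gently, never yank or ram it, and leave everything else on the shelf where it is.

Things in the scene. Friction and masses are not known exactly. Their poses are not given: they have to be found in the camera images.
- pack: Grey plastic battery pack, 0.25 kg, upright. Below: plug 34 x 54 mm (x, y), 45 mm long, its lowest 8 mm tapering in 3 mm a side. Above: head 44 x 64 mm, 40 mm tall, back face at x = -22 mm; its shoulder meets the socket's rim when fully home. Origin: centre of the plug's underside; z up, +x towards the snap tab. Starts latched in the light. Do not squeeze it with more than 50 N on each finger.
- pack_top (a point): Centre of the head's flat top, 85 mm above the pack's origin.
- tab_pad (a point): Centre of the ribbed outer face of the snap tab (24 mm wide, 30 mm tall, 50 to 80 mm above the pack's origin), in a notch of the head's +x side. Sprung out, the face is 28.5 mm from the pack's axis, 6.5 mm proud of the head; right in, 23 mm.
- tab (a joint): Travel of the snap tab towards the pack's axis, m: 0 out, 0.0055 fully in; spring 3 N at the start, 8.5 N at the end. It carries the catch, on the plug's +x face: 5 mm proud, flat on top (37.5 mm above the pack's origin), sloping below, so it also clicks past the rim when pushed down. From about 4.5 mm in, the catch clears the rim.
- lamp: Entry light: white box screwed to the shelf, 66 x 84 mm, 70 mm tall, light panel and sensor dome on its +x face. Origin: centre of the underside, below the socket's axis; z up. Latched, the pack sits 1.5 mm above fully home, its axes along the light's; sprung contacts below push it up with 4 to 9 N over the last 6 mm. Pulling or levering the pack against it with more than 40 N breaks the latch.
- lamp_mouth (a point): Centre of the light's socket mouth, 70 mm above the shelf. The socket is 36.4 x 56.4 mm (1.2 mm play a side); a 6 mm thick rim ledge on its +x side covers the pocket that takes the catch. The charger's socket is the same. Pushed to the hard stop and let go, a latched pack rises 1.5 mm; one that has not latched rises about 5 mm and its tab stays some 2.5 mm in.
- charger: Black charger: base plate 118 x 104 mm screwed to the shelf, on it a block 86 x 96 mm with a low sloping foot on +x. Origin: centre of the plate's underside, below the axis of its empty socket; z up. The block is on foam feet squashed by an unknown 0 to 7 mm (firm now): rim 61 to 68 mm up. The pack's tab must face +x. Pushing the pack on it with more than 50 N breaks it.
- paperweight: Round glass paperweight, 72 mm across, 50 mm tall. Origin: centre of the underside. Leave alone.
- puck: Black wireless charging puck, 100 mm across, 10 mm thick. Origin: on its underside. Leave alone.
- watch: Silver smartwatch on its closed steel bracelet, about 80 x 38 x 35 mm. Origin: under the dial, on the shelf. Leave alone.
- glasses_case: Green plastic sunglasses case, 62 x 160 mm, 47 mm tall. Origin: on its underside. Leave alone.
- key_fob: Steel key fob with a ring, 75 x 34 mm, 13 mm thick. Origin: on its underside. Leave alone.
- shoehorn: Shoehorn with a dark wooden handle and steel blade lying flat, 370 mm long, 40 mm wide, 10 mm thick. Origin: on its underside. Leave alone.
- dish: Blue ceramic dish, 120 mm across, 28 mm tall. Origin: on its underside. Leave alone.
Mind the look-alikes: they are no part of the job. Of the things like the charger, leave any that is yellow; of the rest the smaller one is meant.

How it is judged:
By the outcome, as a careful person would: the job done as asked, in the order asked, and still so for the second after the job is handed in, with the robot touching nothing.
It also fails if it takes over 56 s, if anything falls off the work surface, if the arm or the gripper's body presses on something with over 40 N, if the wrist force passes 120 N, or if a joint passes its speed limit or range.

### The arm

A 7-joint arm with a two-finger parallel gripper is mounted at the origin on the work surface. World frame = base frame: x ahead of the robot, y to its left, z up, the work surface at z = 0. Lengths are in m, angles in rad, forces in N, time in s.
With the tool pointing down it reaches from about 0.425 to 0.925 m from the base axis. Payload 6.8 kg.
Tool frame: the origin (TCP) lies on the centre line of the jaws, within the pads' length; the fingertips stand bot.tip_reach ahead of it and the grasp point (between the pads) lies 3 mm ahead of it (bot.tip_reach is the distance from the TCP to the fingertips, in m); z points along the fingers, y is the line along which they close (so a half turn about z gives the same grasp; the last joint's range is limited). The gripper opens to 85 mm and grips with 20 to 120 N. Pads are 22 mm wide; open, the fingers measure 114 mm over their backs; the gripper's body (76 mm by 85 mm) begins 54 mm behind the grasp point. The pads swing forward as they close: fully open they stand 13 mm farther back than shut.
Start: joints at [-1.213, 0.477, 0.022, 1.555, -0.011, 1.109, -0.083], TCP at [0.303, 0.603, 0.253] pointing down, gripper open.
Joint ranges: [-2.96, 2.96], [-0.34, 2.1], [-1.41, 1.46], [0.24, 2.44], [-1.37, 4.51], [0.17, 1.92], [-2.96, 2.96]. Speed limits (rad/s): [2.39, 2.39, 3.14, 3.14, 3.14, 3.14, 3.14].

### API

Orientations are given as a unit quaternion [w, x, y, z].
In Python, from station import bot gives the robot as it stands.
- The arm moves only by the tool jog_arm, never from a script. Its argument "deltas" is a list of rows, each a list of 7 numbers: the shift along the world's x, y, z in m, then the turn, a rotation vector about the world's x, y, z in rad, then the opening, from 0 (shut) to 1 (fully open). In form: [[x, y, z, rx, ry, rz, grip], ...]. A call has 1 to 10 rows; each row shifts and turns the commanded pose from where the row before left it; what a row does not reach is not made up. A row lasts 1/10 s, in which the tool goes at most 50 mm and 8.59 degrees, less where a joint would pass 70% of its speed; a pose out of reach is approached as far as the arm can. A call with a gripper value outside its range is refused whole. The fingers move at their own pace and stop on an object; "newtons" is the grip in N (left out, the last holds). Time passes only in rows, so rows that do not move let the fingers close. It gives the time, the measured TCP pose, the force, the opening and the grip force at its end, in the units of the state.
- bot.get_obs(): the state, without advancing time (a new reading comes with each control period).
- bot.read_camera(name): name is "scene" or "top" or "wrist"; returns a dict with "img" (420x560x3 uint8, red, green, blue), "K" (3x3 intrinsics, pixels), "eye" and "attitude" of the camera in the world. Camera axes: x right, y down, z forward; pixel columns grow to the right and rows downward; lengths in m; the calibration is good to about 2 mm. A picture is of the moment at which its call begins. There is no depth.
- bot.hand_in(): hands the job in; it is judged then, once.
The state is a dict: "t": time; "q": joint angles; "joint_vel": joint speeds; "joint_torque": joint torques, N m; "eef_pos": TCP position; "tool_rot": TCP orientation; "contact_force": force on the tool from outside, world axes, zero at the start; "torque": the same for the moment, N m; "gripper_width": opening from 0.0 (shut) to 1.0 (fully open); "grasp_force": force on a finger pad.
Only numpy, scipy, OpenCV 4.12 (cv2) and the standard library are available. Lean on these libraries where they do the work, as an engineer would, in place of code of your own. Each camera call takes 0.05 s, during which the arm holds its last target. There are 200 camera calls.

## Working session

There is one attempt and no reset: what is moved stays moved. The work goes in short steps, Python scripts to look and compute and a tool call to move; the robot and the scene stay as the last step left them, time stands still between calls to the robot, and variables do not carry over. Pictures are saved under pics/ and viewed, at most 10 in all, crops included, and the job is handed in when it is done.

Besides the shell and the picture viewer there is one more tool, called after "Request:" as name(argument=value, ...), one argument or row to a line, values as JSON. jog_arm: Moves the arm, as the interface text tells. Its arguments: {"type":"object","properties":{"deltas":{"type":"array"},"newtons":{"type":"number"}},"required":["deltas"]}

```bash
mkdir -p pics; ls
cat > h.py <<'E'
import numpy as np, cv2
from scipy.spatial.transform import Rotation as R
from station import bot
def cam(n,save=None):
    c=bot.read_camera(n)
    if save: cv2.imwrite('pics/'+save,c['img'][:,:,::-1])
    return c
def rot(c):
    a=np.array(c['attitude']); return a if a.shape==(3,3) else R.from_quat(a,scalar_first=True).as_matrix()
def ray(c,px,z):
    d=rot(c)@np.linalg.inv(c['K'])@np.array([px[0],px[1],1.]); e=np.array(c['eye']); return e+d*(z-e[2])/d[2]
def proj(c,p):
    v=c['K']@(rot(c).T@(np.array(p)-c['eye'])); return v[:2]/v[2]
E
python3 - <<'E'
from h import *
a=cam('top','top.png');b=cam('scene','scene.png')
for c in(a,b): print(c['eye'],c['attitude'],c['K'])
np.savez('c0.npz',**{n+k:c[k] for n,c in(('t',a),('s',b)) for k in c if k in('img','K','eye','attitude')})
print(bot.get_obs(),bot.tip_reach)
E
```

```text
pics
[ 0.32152544 -0.01580145  1.35225   ] [ 0.05624905 -0.69733314  0.71251504 -0.0537109 ] [[468.03173736   0.         287.85813203]
 [  0.         468.03173736 203.31801235]
 [  0.           0.           1.        ]]
[ 0.9339578  -0.39421609  1.05552095] [-0.24870566  0.89141891  0.36385694 -0.10547962] [[483.34180773   0.         276.0132275 ]
 [  0.         483.34180773 207.10767155]
 [  0.           0.           1.        ]]
{'t': 0.1, 'q': array([-1.21311328,  0.47773852,  0.02236205,  1.55636295, -0.01147933,
        1.10926787, -0.08311535]), 'joint_vel': array([ 0.00091711, -0.00157886,  0.00095512, -0.00252762, -0.00155032,
        0.00098136,  0.00013241]), 'joint_torque': array([ 3.20845174e-03, -5.97761893e+01,  1.61321349e+00, -2.81957334e+01,
        1.28170423e-02,  5.01875445e-03,  1.85188730e-05]), 'eef_pos': array([0.30295882, 0.6026391 , 0.25240477]), 'tool_rot': array([-1.17543777e-04,  2.30793541e-01,  9.73002396e-01, -8.15691202e-04]), 'contact_force': array([-1.12205074e+00, -8.33367023e-04,  2.14020989e-01]), 'torque': array([ 0.0231433 , -0.02123172,  0.04572269]), 'grasp_force': 0.0, 'gripper_width': 0.9995103414783508} 0.022
```

View pics/top.png

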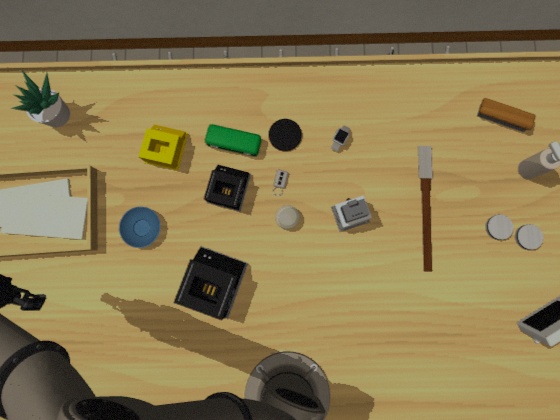

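View pics/scene.png

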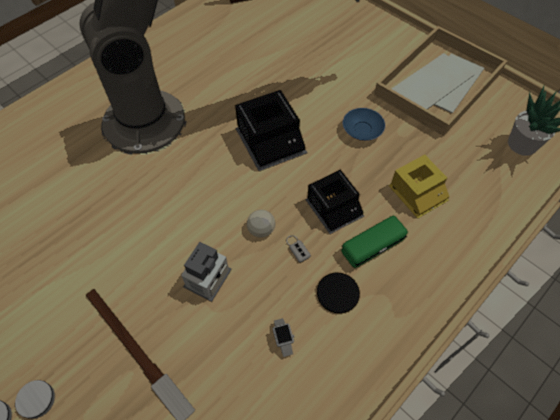

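Top view: the candidates for the charger are small black (228,188), large black (210,284) and yellow (163,147). The small black one fits. The lamp with the pack is at (352,213). I'll check both in one close crop.

Run:
```python
from h import *
d=np.load('c0.npz'); t=d['timg'][:,:,::-1]; s=d['simg'][:,:,::-1]
f=lambda i,x,y:cv2.resize(i[y:y+60,x:x+80],(400,300),interpolation=cv2.INTER_CUBIC)
cv2.imwrite('pics/crop.png',np.vstack([np.hstack([f(t,312,183),f(t,188,158)]),np.hstack([f(s,166,238),f(s,295,168)])]))
c={k:d['t'+k] for k in('K','eye','attitude')}
for n,p,z in(('pack',(354,211),.11),('ch',(228,188),.065),('lampbase',(352,214),.07)): print(n,ray(c,p,z))
```

```text
pack [ 0.49180907 -0.19003543  0.11      ]
ch [0.57066694 0.15335199 0.065     ]
lampbase [ 0.48905491 -0.18976874  0.07      ]
```

View pics/crop.png

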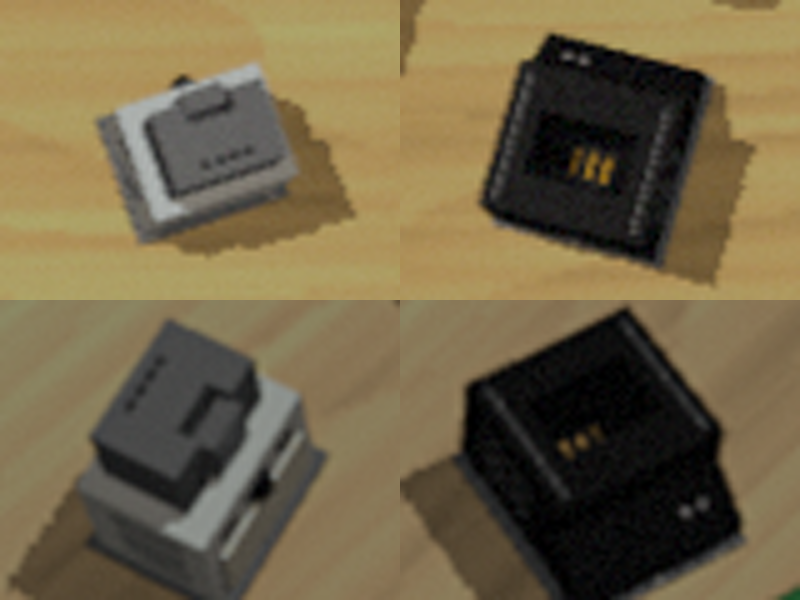

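The crop shows the grey pack in the white lamp with its tab facing up-image, and the empty charger with its LEDs and foot also up-image. The choice stands: charger at top px (228,188).

Run:
```python
from h import *
d=np.load('c0.npz')
c={k:d['t'+k] for k in('K','eye','attitude')}
for n,a,b,z in(('lamp',(335,206),(364.4,196),.07),('head',(341.4,207.4),(365,200),.1115),('ch',(218,165),(250,173),.05)):
    v=ray(c,b,z)-ray(c,a,z); print(n,np.degrees(np.arctan2(v[1],v[0]))+90,np.linalg.norm(v))
s=R.from_quat(bot.get_obs()['tool_rot'],scalar_first=True).as_matrix(); print(np.degrees(np.arctan2(s[1,1],s[0,1])))
```

```text
lamp 17.646377929078866 0.08671155990180009
head 16.253098756730026 0.06673899781400967
ch -15.564464912564333 0.0946621378749583
63.31239323276256
```

Request:
jog_arm(
  deltas=[
    [0.02,-0.044,0,0,0,-0.044,1],
    [0.02,-0.044,0,0,0,-0.044,1],
    [0.02,-0.044,0,0,0,-0.044,1],
    [0.02,-0.044,0,0,0,-0.044,1],
    [0.02,-0.044,0,0,0,-0.044,1],
    [0.02,-0.044,0,0,0,-0.044,1],
    [0.02,-0.044,0,0,0,-0.044,1],
    [0.02,-0.044,0,0,0,-0.044,1],
    [0.02,-0.044,0,0,0,-0.044,1],
    [0.007,-0.044,0,0,0,-0.044,1],
  ],
)

```text
t: 1.1
eef_pos: [0.4914, 0.1608, 0.2533]
tool_rot: [0.0, 0.439, 0.899, 0.0]
contact_force: [0.3, 0.5, 0.3]
gripper_width: 1.001
grasp_force: 0.0
```

Request:
jog_arm(
  deltas=[
    [0,-0.044,0,0,0,-0.045,1],
    [0,-0.044,0,0,0,-0.045,1],
    [0,-0.044,0,0,0,-0.045,1],
    [0,-0.044,0,0,0,-0.045,1],
    [0,-0.044,0,0,0,-0.045,1],
    [0,-0.044,0,0,0,-0.045,1],
    [0,-0.044,0,0,0,-0.045,1],
    [0,-0.044,0,0,0,-0.045,1],
    [0,0,0,0,0,0,1],
    [0,0,0,0,0,0,1],
  ],
)

```text
t: 2.1
eef_pos: [0.4897, -0.1897, 0.253]
tool_rot: [-0.0, 0.592, 0.806, -0.0]
contact_force: [0.2, 0.8, -0.6]
gripper_width: 1.0
grasp_force: 0.0
```

Run:
```python
from h import *
o=bot.get_obs(); c=cam('wrist','w1.png'); print(o['t'],o['eef_pos'],o['tool_rot'],o['q'],c['eye'],c['attitude'],c['K'])
np.savez('w1.npz',**{k:c[k] for k in('img','K','eye','attitude')})
```

```text
2.1 [ 0.48966678 -0.18967363  0.25298493] [-3.33910650e-04  5.92436127e-01  8.05617332e-01 -1.98237301e-04] [-0.21163036  0.24952557  0.55145556  1.94057264 -0.15480816  0.99355335
  0.71358042] [ 0.47036811 -0.12746056  0.37304948] [0.13003265 0.97998532 0.14944688 0.01964459] [[347.98472076   0.         278.75035311]
 [  0.         347.98472076 209.71988549]
 [  0.           0.           1.        ]]
```

View pics/w1.png

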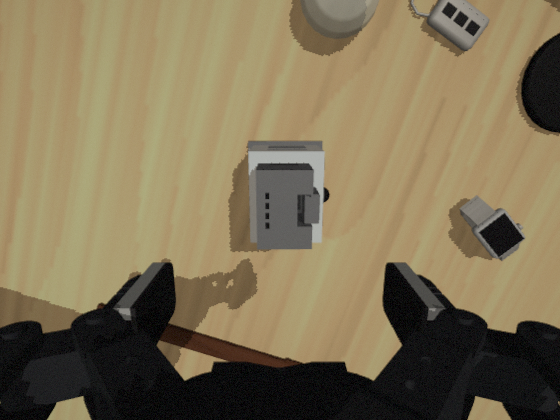

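Wrist view: pack head top at about px x 257–312, y 170–249, tab on the right at (312,208). The lamp edges look parallel to the image axes. Now I'll measure the edges.

Run:
```python
from h import *
c=dict(np.load('w1.npz')); g=cv2.cvtColor(c['img'],cv2.COLOR_RGB2GRAY).astype(float)
print('row220',g[220,244:332].astype(int)); print('col285',g[135:256,285].astype(int))
def edge(line,lo,hi):
    d=np.abs(np.diff(line))[lo:hi]; return lo+np.sum(d**2*np.arange(len(d)))/np.sum(d**2)+.5
for nm,lo,hi in(('L',253,261),('R',308,318)):
    P=[]
    for r in list(range(178,190))+list(range(228,246)):
        P.append(ray(c,(edge(g[r],lo,hi),r),.1115))
    P=np.array(P); k=np.polyfit(P[:,1],P[:,0],1); print(nm,np.degrees(np.arctan(-k[0])),P.mean(0),[np.polyval(k,y) for y in(-.19,)],k[0])
P=np.array([ray(c,(x,edge(g[:,x],244,254)),.1115) for x in range(262,308)]);k=np.polyfit(P[:,0],P[:,1],1);print('near',np.degrees(np.arctan(k[0])),P.mean(0))
P=np.array([ray(c,(x,edge(g[:,x],166,175)),.1115) for x in range(262,308)]);k=np.polyfit(P[:,0],P[:,1],1);print('far',np.degrees(np.arctan(k[0])),P.mean(0))
P=np.array([ray(c,(x,edge(g[:,x],146,156)),.07) for x in range(262,308)]);k=np.polyfit(P[:,0],P[:,1],1);print('lampfar',np.degrees(np.arctan(k[0])),P.mean(0))
```

```text
row220 [ 98  99  96  94  93  93 116 123 121 122 122 123 113 102  95  95  97  96
  96  95  95  96  95  96  94  97  96  98  98  96  95  98  95  98  98  98
  96  97  95  98  98  96  96  95  97  96  95  98  94  97  95  96  98  72
  44  37  38  30  35  35  75  93  97  97  97  98  99  96  96  97  94  97
  97  97 110 164 176 176 151 145 151 150 150 151 150 150 151 150]
col285 [150 149 149 150 148 130 110 101 101 100  97  81  74  97  97 106 153 174
 176 175 175 174 175 174 176 175 175 176 104  35  48  52  50  50  51  94
  99  99  98  96 102  97  98 101  97  97  96  98  98 100  96  97 101  98
  96  97  97 100  98  97  99  96  98  99  97 101  96  97  96  99  96  96
  97  97  97  96  98  97  96  95  98  96  96  97  99  96  95  94  96  99
  99  93  98  97  95  93  98  98  97  97  97  98  96  97  94  94  96  97
  98 100  94  98  99  98 134 154 156 154 156 155 156]
L 17.304445143325818 [ 0.47601326 -0.20489345  0.1115    ] [np.float64(0.47137319776909725)] -0.3115504267149537
R 16.85152412636917 [ 0.51785583 -0.19182508  0.1115    ] [np.float64(0.5173030124215928)] -0.3028993047478947
near 20.01292844173476 [ 0.50547833 -0.22476175  0.1115    ]
far 17.34306793023302 [ 0.48610652 -0.163624    0.1115    ]
lampfar 17.62760055992968 [ 0.48353171 -0.15336096  0.07      ]
```

Request:
jog_arm(
  deltas=[
    [0.0065,-0.0044,-0.02,0,0,0,1],
    [0,0,-0.03,0,0,0,1],
    [0,0,-0.03,0,0,0,1],
    [0,0,-0.03,0,0,0,1],
    [0,0,-0.02,0,0,0,1],
    [0,0,-0.015,0,0,0,1],
    [0,0,-0.008,0,0,0,1],
    [0,0,-0.004,0,0,0,1],
    [0,0,0,0,0,0,1],
    [0,0,0,0,0,0,0.8],
  ],
  newtons=20,
)

```text
t: 3.15
eef_pos: [0.4972, -0.1931, 0.097]
tool_rot: [0.0, 0.591, 0.806, 0.0]
contact_force: [0.3, 0.1, -0.1]
gripper_width: 0.857
grasp_force: 0.0
```

Request:
jog_arm(
  deltas=[
    [0,0,0,0,0,0,0.72],
    [0,0,0,0,0,0,0.69],
    [0,0,0,0,0,0,0.67],
    [0,0,0,0,0,0,0.65],
    [0,0,0,0,0,0,0.65],
    [0,0,0,0,0,0,0.65],
  ],
)

```text
t: 3.75
eef_pos: [0.4966, -0.1933, 0.0963]
tool_rot: [-0.0, 0.592, 0.806, 0.0]
contact_force: [-0.4, -0.0, -0.1]
gripper_width: 0.652
grasp_force: 0.0
```

Run:
```python
from h import *
o=bot.get_obs(); c=cam('wrist','w2.png'); print(o)
```

```text
{'t': 3.75, 'q': array([-0.09734392,  0.49220894,  0.44694811,  2.04627335, -0.33413311,
        0.6724848 ,  0.8724291 ]), 'joint_vel': array([ 0.00089137,  0.00034945, -0.00274615, -0.00060156, -0.00049566,
        0.00044311, -0.0005593 ]), 'joint_torque': array([-9.71476220e-04, -4.68439722e+01,  6.90695286e+00, -1.85062015e+01,
        9.02202213e-03,  1.47627972e-03, -2.19854155e-04]), 'eef_pos': array([ 0.49663208, -0.19330612,  0.09629896]), 'tool_rot': array([-2.30392493e-05,  5.91513191e-01,  8.06295321e-01,  1.20672051e-05]), 'contact_force': array([-0.40658339, -0.04604339, -0.11621324]), 'torque': array([ 0.00187489,  0.00415419, -0.01003606]), 'grasp_force': 0.0, 'gripper_width': 0.6519464827811465}
```

View pics/w2.png

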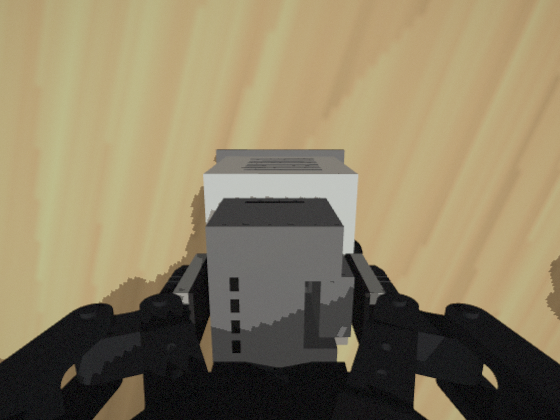

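Wrist view: the pads straddle the head evenly, left pad at px x≈208 and right pad at ≈352 beside the tab. I'll close gently.

Request:
jog_arm(
  deltas=[
    [0,0,0,0,0,0,0.62],
    [0,0,0,0,0,0,0.6],
    [0,0,0,0,0,0,0.58],
    [0,0,0,0,0,0,0.56],
    [0,0,0,0,0,0,0.56],
    [0,0,0,0,0,0,0.56],
  ],
  newtons=20,
)

```text
t: 4.4
eef_pos: [0.4965, -0.1935, 0.0966]
tool_rot: [-0.0, 0.592, 0.806, 0.0]
contact_force: [-1.4, 1.0, 5.4]
gripper_width: 0.564
grasp_force: 5.7
```

Request:
jog_arm(
  deltas=[
    [0,0,0,0,0,0,0.54],
    [0,0,0,0,0,0,0.53],
    [0,0,0,0,0,0,0.52],
    [0,0,0,0,0,0,0.5],
    [0,0,0,0,0,0,0.5],
  ],
)

```text
t: 4.9
eef_pos: [0.4954, -0.1939, 0.0964]
tool_rot: [-0.001, 0.592, 0.806, -0.001]
contact_force: [-4.1, -0.5, 5.8]
gripper_width: 0.514
grasp_force: 19.6
```

Request:
jog_arm(
  deltas=[
    [0,0,0,0,0,0,0.45],
    [0,0,0,0,0,0,0.45],
    [0,0,0.002,0,0,0,0.45],
    [0,0,0.002,0,0,0,0.45],
    [0,0,0.002,0,0,0,0.45],
    [0,0,0.002,0,0,0,0.45],
  ],
  newtons=32,
)

```text
t: 5.5
eef_pos: [0.4956, -0.1934, 0.1038]
tool_rot: [-0.001, 0.592, 0.806, -0.0]
contact_force: [-2.4, -0.9, -3.8]
gripper_width: 0.498
grasp_force: 33.5
```

Request:
jog_arm(
  deltas=[
    [0,0,0.006,0,0,0,0.45],
    [0,0,0.01,0,0,0,0.45],
    [0,0,0.015,0,0,0,0.45],
    [0,0,0.02,0,0,0,0.45],
    [0,0,0.02,0,0,0,0.45],
    [0,0,0.02,0,0,0,0.45],
    [0,0,0.015,0,0,0,0.45],
    [0,0,0.01,0,0,0,0.45],
    [0.002,0.01,0,0,0,-0.02,0.45],
    [0.004,0.02,0,0,0,-0.04,0.45],
  ],
)

```text
t: 6.5
eef_pos: [0.5028, -0.1645, 0.2213]
tool_rot: [0.001, 0.617, 0.787, 0.0]
contact_force: [0.3, 0.9, -3.0]
gripper_width: 0.497
grasp_force: 33.5
```

Request:
jog_arm(
  deltas=[
    [0.006,0.029,0,0,0,-0.06,0.45],
    [0.006,0.03,0,0,0,-0.06,0.45],
    [0.006,0.03,0,0,0,-0.06,0.45],
    [0.006,0.03,0,0,0,-0.06,0.45],
    [0.006,0.03,0,0,0,-0.06,0.45],
    [0.006,0.03,0,0,0,-0.06,0.45],
    [0.006,0.03,0,0,0,-0.06,0.45],
    [0.004,0.02,0,0,0,-0.05,0.45],
    [0.002,0.01,0,0,0,-0.04,0.45],
    [0,0,0,0,0,0,0.45],
  ],
)

```text
t: 7.5
eef_pos: [0.5509, 0.0783, 0.2203]
tool_rot: [-0.0, 0.793, 0.609, 0.0]
contact_force: [0.4, -0.0, -2.8]
gripper_width: 0.501
grasp_force: 33.5
```

Request:
jog_arm(
  deltas=[
    [0,0,0,0,0,0,0.45],
    [0,0,0,0,0,0,0.45],
  ],
)

```text
t: 7.7
eef_pos: [0.5505, 0.0745, 0.2204]
tool_rot: [0.0, 0.795, 0.607, -0.0]
contact_force: [-1.0, 0.1, -3.1]
gripper_width: 0.499
grasp_force: 33.5
```

Run:
```python
from h import *
o=bot.get_obs(); c=cam('wrist','w3.png'); print(o['t'],o['eef_pos'],o['tool_rot'],o['grasp_force'],c['eye'],c['attitude'])
np.savez('w3.npz',**{k:c[k] for k in('img','K','eye','attitude')})
c=cam('scene','s3.png');np.savez('s3.npz',**{k:c[k] for k in('img','K','eye','attitude')})
```

```text
7.7 [0.55047316 0.07452769 0.22040122] [ 9.51512238e-05  7.94547313e-01  6.07202229e-01 -1.09074922e-04] 33.4638386964798 [0.56813616 0.13744889 0.34046074] [ 0.13055928  0.98254529 -0.13137697 -0.01729496]
```

View pics/w3.png

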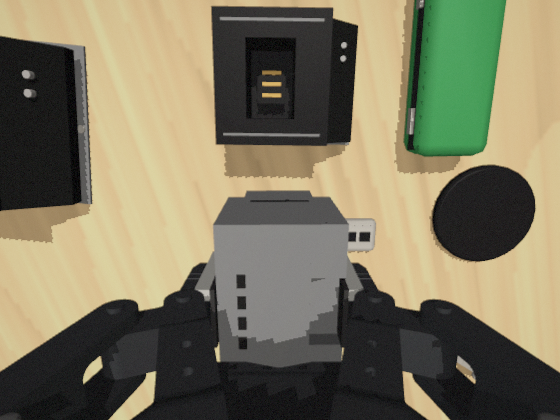

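Wrist view: charger rim at px x 213–332, y 8–145, socket at 246–296 × 38–118, LEDs to the right (+x, correct). The held pack's top has its far edge at row ≈223 and sides at x≈215 and 347. I'll measure both in the same picture.

Run:
```python
from h import *
c=dict(np.load('w3.npz')); g=cv2.cvtColor(c['img'],cv2.COLOR_RGB2GRAY).astype(float)
def edge(line,lo,hi):
    d=np.abs(np.diff(line))[lo:hi]; return lo+np.sum(d**2*np.arange(len(d)))/np.sum(d**2)+.5
def side(rows,lo,hi,z): return np.array([ray(c,(edge(g[r],lo,hi),r),z) for r in rows])
def end(cols,lo,hi,z): return np.array([ray(c,(x,edge(g[:,x],lo,hi)),z) for x in cols])
th=np.radians(2*np.degrees(np.arctan2(.60720,.79455))-90); print('toolyaw',np.degrees(th))
u=np.array([np.cos(th),np.sin(th),0]);v=np.array([-u[1],u[0],0])
def rep(n,P):
    a,b=P@u*1e3,P@v*1e3
    k=np.polyfit(b,a,1) if np.ptp(b)>np.ptp(a) else np.polyfit(a,b,1)
    print(n,'u %.1f v %.1f'%(np.median(a),np.median(b)),'slope deg %.1f'%np.degrees(np.arctan(k[0])))
zr=.065
rep('blockL',side(range(25,130),207,220,zr));rep('blockR',side(range(40,130),326,338,zr))
rep('blockfar',end(range(225,325),3,13,zr));rep('blocknear',end(range(225,320),140,150,zr))
print(g[77,240:302].astype(int));print(g[30:125,252].astype(int))
rep('sockL',side(range(50,110),242,250,zr));rep('sockR',side(range(50,110),290,300,zr))
rep('sockfar',end(range(250,292),33,43,zr));rep('socknear',end(range(250,258),113,123,zr))
zt=.2355
rep('headL',side(range(230,285),210,220,zt));rep('headR',side(range(230,270),341,352,zt));rep('headfar',end(range(225,335),217,229,zt))
print('tcp',bot.get_obs()['eef_pos']@u*1e3,bot.get_obs()['eef_pos']@v*1e3)
print(g[250,205:222].astype(int),g[250,338:356].astype(int),g[212:232,280].astype(int))
```

```text
toolyaw -15.225429665313529
blockL u 463.5 v 309.5 slope deg 0.7
blockR u 551.3 v 304.3 slope deg -1.5
blockfar u 509.2 v 356.4 slope deg -0.7
blocknear u 506.9 v 260.0 slope deg -0.7
[46 45 45 48 50 31 14 18 14  9  2 27 29 30 28 25 27 36 43 47 49 47 50 42
 45 50 44 51 48 43 46 45 46 48 42 47 48 47 49 43 48 48 45 46 49 37 29 27
 20 28 22 30 24 21 11 38 45 48 45 49 48 51]
[51 49 49 53 50 51 53 25  3  7 10 15  9  8 20 13 15  5 11  9 18 21 22 27
 21 24 23 21 23 22 29 30 20 22 24 31 24 22 26 25 21 14 29 26 24 24 28 29
 25 23 23 23 25 27 20 27 25 39 43 44 42 40 40 44 43 38 40 44 39 37 41 38
 43 40 39 39 43 42 42 41 39 35 40 43 41 42 39 36 31 41 41 40 43 41 43]
sockL u 487.7 v 307.8 slope deg 0.8
sockR u 523.5 v 307.8 slope deg 0.3
sockfar u 506.2 v 336.2 slope deg -0.8
socknear u 492.9 v 280.2 slope deg 0.9
headL u 491.1 v 237.6 slope deg 0.9
headR u 534.3 v 240.1 slope deg -4.0
headfar u 512.4 v 248.7 slope deg 0.4
tcp 511.66773011740196 216.56343387258454
[202 203 201 202 202 202 201 200 199 160 135 136 137 138 138 140 136] [134 135 134 134 134 134 134 133 135 144 150 151 151 152 151 152 150 149] [ 81  85  82  80  84  85  85  82  83  82  82  84 108 132 136 136 138 138
 136 138]
```

Request:
jog_arm(
  deltas=[
    [0.0022,0.0112,0,0,0,-0.012,0.45],
    [0.004,0.02,0,0,0,0,0.45],
    [0.004,0.02,0,0,0,0,0.45],
    [0.003,0.018,-0.005,0,0,0,0.45],
    [0.003,0.015,-0.01,0,0,0,0.45],
    [0.001,0.006,-0.02,0,0,0,0.45],
    [0,0,-0.02,0,0,0,0.45],
    [0,0,-0.015,0,0,0,0.45],
    [0,0,-0.008,0,0,0,0.45],
    [0,0,0,0,0,0,0.45],
  ],
)

```text
t: 8.8
eef_pos: [0.5672, 0.1655, 0.141]
tool_rot: [-0.0, 0.798, 0.603, -0.001]
contact_force: [-0.2, -0.8, -2.0]
gripper_width: 0.498
grasp_force: 33.5
```

Request:
jog_arm(
  deltas=[
    [0,0,0,0,0,0,0.45],
    [0,0,0,0,0,0,0.45],
  ],
)

```text
t: 9.0
eef_pos: [0.5686, 0.1659, 0.1432]
tool_rot: [0.0, 0.798, 0.603, 0.001]
contact_force: [0.8, -0.9, -3.4]
gripper_width: 0.495
grasp_force: 33.5
```

Run:
```python
from h import *
o=bot.get_obs(); print(o['eef_pos'],o['tool_rot'],o['contact_force'])
c=cam('wrist','w4.png')
```

```text
[0.56859346 0.16590301 0.1432428 ] [2.07826810e-04 7.98107204e-01 6.02514808e-01 8.68432791e-04] [ 0.83206446 -0.93692134 -3.37310433]
```

View pics/w4.png

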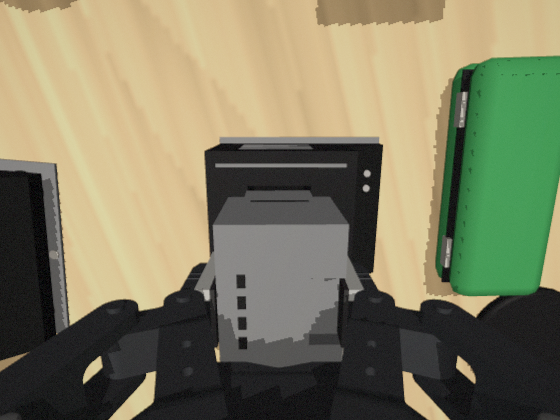

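Wrist view: the plug strip (x 244–312, row ≈195) sits over the socket's far edge (x 247–311, row ≈186), so it is centred laterally. One numeric check of the far edges.

Run:
```python
from h import *
c=cam('wrist'); g=cv2.cvtColor(c['img'],cv2.COLOR_RGB2GRAY).astype(float)
print(g[176:232,280].astype(int)); print(g[188,236:322].astype(int)); print(g[195,236:322].astype(int))
o=bot.get_obs(); print(o['eef_pos'])
th=np.radians(-15.9);u=np.array([np.cos(th),np.sin(th),0]);v=np.array([-u[1],u[0],0]);p=o['eef_pos']
for n,px,z in(('sockfar',(280,186),.066),('sL',(247,188),.066),('sR',(311.,188),.066),('plugfar',(280,191),p[2]-.07),('shoulder',(280,199),p[2]-.025),('headfar',(280,224),p[2]+.015)):
    q=ray(c,px,z)-p; print(n,np.round([q@u*1e3,q@v*1e3],1))
```

```text
[ 31  39  36  38  39  39  38  37  34  34  25  23  21   9  59  85  82  84
  84  82  87  84  84  85  45  38  80  85  81  82  85  83  84  83  84  86
  84  80  84  82  84  84  85  86  83  82  84  84 107 131 137 136 137 135
 138 138]
[39 38 37 35 37 40 35 36 42 35 38 32 22 11 13 15 15  9 23 22 27 28 23 30
 26 27 21 24 22 23 26 20 25 25 31 18 27 24 25 25 26 24 20 22 21 25 28 31
 24 17 28 22 19 27 22 27 29 22 24 26 26 20 24 23 22 17 22 25 10 14 20 21
 15 18  8 34 36 33 42 33 33 36 40 34 30 40]
[40 37 36 32 39 38 42 38 48 79 85 82 84 87 83 82 82 85 86 83 83 84 84 86
 82 86 84 87 84 85 84 82 86 83 84 84 83 85 85 86 83 83 83 83 82 88 82 86
 86 83 87 85 85 83 88 85 84 84 86 85 87 85 83 86 84 84 84 81 82 84 82 83
 83 85 85 78 55 31 38 35 30 35 32 38 39 39]
[0.56840588 0.16595334 0.14316093]
sockfar [ 1.5 26.3]
sL [-17.6  25.1]
sR [19.4 25.1]
plugfar [ 1.4 24.9]
shoulder [ 1.2 30.9]
headfar [ 1.  32.2]
```

Request:
jog_arm(
  deltas=[
    [-0.0002,-0.0017,0,0,0,0,0.45],
    [0,0,-0.002,0,0,0,0.45],
    [0,0,-0.002,0,0,0,0.45],
    [0,0,-0.002,0,0,0,0.45],
    [0,0,-0.002,0,0,0,0.45],
    [0,0,-0.002,0,0,0,0.45],
    [0,0,-0.002,0,0,0,0.45],
    [0,0,0,0,0,0,0.45],
  ],
)

```text
t: 9.9
eef_pos: [0.5676, 0.1641, 0.13]
tool_rot: [0.0, 0.798, 0.603, -0.0]
contact_force: [-0.2, -0.1, -3.1]
gripper_width: 0.499
grasp_force: 33.5
```

Request:
jog_arm(
  deltas=[
    [0,0,-0.002,0,0,0,0.45],
    [0,0,-0.002,0,0,0,0.45],
    [0,0,-0.002,0,0,0,0.45],
    [0,0,-0.002,0,0,0,0.45],
    [0,0,-0.002,0,0,0,0.45],
    [0,0,0,0,0,0,0.45],
  ],
)

```text
t: 10.5
eef_pos: [0.5676, 0.1642, 0.12]
tool_rot: [0.0, 0.798, 0.603, -0.0]
contact_force: [-0.2, -0.1, -2.2]
gripper_width: 0.5
grasp_force: 33.5
```

Request:
jog_arm(
  deltas=[
    [0,0,-0.002,0,0,0,0.45],
    [0,0,-0.002,0,0,0,0.45],
    [0,0,-0.003,0,0,0,0.45],
    [0,0,-0.003,0,0,0,0.45],
    [0,0,-0.003,0,0,0,0.45],
    [0,0,-0.003,0,0,0,0.45],
    [0,0,-0.002,0,0,0,0.45],
    [0,0,-0.002,0,0,0,0.45],
    [0,0,0,0,0,0,0.45],
  ],
)

```text
t: 11.4
eef_pos: [0.5676, 0.1642, 0.1003]
tool_rot: [-0.0, 0.798, 0.603, -0.0]
contact_force: [-1.4, -0.1, 1.7]
gripper_width: 0.497
grasp_force: 34.4
```

Request:
jog_arm(
  deltas=[
    [0,0,-0.001,0,0,0,0.45],
    [0,0,-0.001,0,0,0,0.45],
    [0,0,-0.001,0,0,0,0.45],
    [0,0,-0.001,0,0,0,0.45],
    [0,0,0,0,0,0,0.45],
  ],
)

```text
t: 11.9
eef_pos: [0.5677, 0.1642, 0.0964]
tool_rot: [-0.0, 0.798, 0.603, 0.0]
contact_force: [-1.9, -1.2, 4.2]
gripper_width: 0.5
grasp_force: 35.1
```

Request:
jog_arm(
  deltas=[
    [0,0,-0.001,0,0,0,0.45],
    [0,0,-0.001,0,0,0,0.45],
    [0,0,0,0,0,0,0.45],
  ],
)

```text
t: 12.2
eef_pos: [0.5677, 0.1642, 0.0947]
tool_rot: [-0.0, 0.798, 0.603, 0.0]
contact_force: [-3.2, -0.6, 6.7]
gripper_width: 0.5
grasp_force: 35.6
```

Request:
jog_arm(
  deltas=[
    [0,0,-0.001,0,0,0,0.45],
    [0,0,0,0,0,0,0.45],
    [0,0,-0.001,0,0,0,0.45],
    [0,0,0,0,0,0,0.45],
  ],
)

```text
t: 12.6
eef_pos: [0.5678, 0.1642, 0.0944]
tool_rot: [-0.001, 0.798, 0.603, 0.0]
contact_force: [-9.8, -1.5, 24.0]
gripper_width: 0.504
grasp_force: 42.3
```

Request:
jog_arm(
  deltas=[
    [0,0,0,0,0,0,0.58],
    [0,0,0,0,0,0,0.66],
    [0,0,0,0,0,0,0.75],
    [0,0,0,0,0,0,0.85],
    [0,0,0,0,0,0,0.95],
    [0,0,0,0,0,0,1],
    [0,0,0.003,0,0,0,1],
  ],
  newtons=20,
)

```text
t: 13.3
eef_pos: [0.5673, 0.1641, 0.0949]
tool_rot: [-0.0, 0.798, 0.603, -0.001]
contact_force: [-0.0, -0.1, 0.8]
gripper_width: 1.002
grasp_force: 0.0
```

Run:
```python
from h import *
o=bot.get_obs(); c=cam('wrist','w5.png'); print(o['t'],o['eef_pos'],o['contact_force'],o['gripper_width'])
```

```text
13.3 [0.56728099 0.16411054 0.09493176] [-0.01378146 -0.08939434  0.79542649] 1.0022237499750086
```

View pics/w5.png

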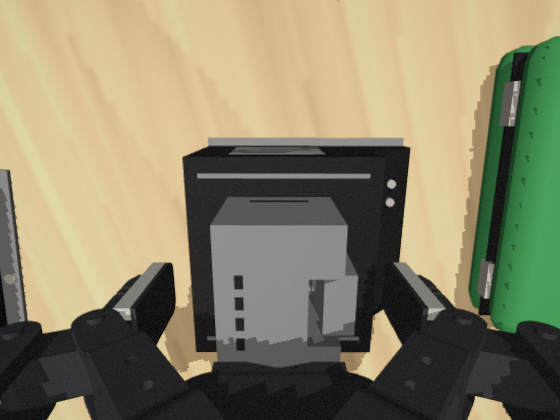

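Wrist view: pack seated, tab sprung out on the right (x≈346–357), as it looked when latched in the light. I'll press the top with shut fingers to confirm it is home.

Request:
jog_arm(
  deltas=[
    [0,0,0.007,0,0,0,1],
    [0,0,0.015,0,0,0,1],
    [0,0,0.02,0,0,0,1],
    [0,0,0.013,0,0,0,1],
    [0,0,0.007,0,0,0,0.5],
    [0,0,0,0,0,0,0],
    [0,0,0,0,0,0,0],
    [0,0,0,0,0,0,0],
    [0,0,0,0,0,0,0],
  ],
  newtons=40,
)

```text
t: 14.25
eef_pos: [0.5672, 0.164, 0.1566]
tool_rot: [-0.0, 0.798, 0.603, -0.001]
contact_force: [0.4, -0.5, -0.2]
gripper_width: 0.143
grasp_force: 0.0
```

Request:
jog_arm(
  deltas=[
    [0,0,-0.005,0,0,0,0],
    [0,0,-0.005,0,0,0,0],
    [0,0,-0.005,0,0,0,0],
    [0,0,-0.002,0,0,0,0],
    [0,0,-0.002,0,0,0,0],
    [0,0,0,0,0,0,0],
  ],
)

```text
t: 14.85
eef_pos: [0.5675, 0.1641, 0.138]
tool_rot: [-0.0, 0.798, 0.603, -0.0]
contact_force: [0.8, -0.7, 0.3]
gripper_width: 0.001
grasp_force: 0.0
```

Request:
jog_arm(
  deltas=[
    [0,0,-0.001,0,0,0,0],
    [0,0,-0.001,0,0,0,0],
    [0,0,0,0,0,0,0],
  ],
)

```text
t: 15.15
eef_pos: [0.5677, 0.1642, 0.1363]
tool_rot: [0.0, 0.798, 0.603, 0.0]
contact_force: [0.2, -0.4, 0.3]
gripper_width: 0.001
grasp_force: 0.0
```

Request:
jog_arm(
  deltas=[
    [0,0,-0.001,0,0,0,0],
    [0,0,-0.001,0,0,0,0],
    [0,0,0,0,0,0,0],
  ],
)

```text
t: 15.45
eef_pos: [0.5676, 0.1642, 0.1342]
tool_rot: [-0.0, 0.798, 0.603, -0.0]
contact_force: [0.0, -0.2, -0.3]
gripper_width: -0.0
grasp_force: 0.0
```

Request:
jog_arm(
  deltas=[
    [0,0,-0.001,0,0,0,0],
    [0,0,0,0,0,0,0],
  ],
)

```text
t: 15.65
eef_pos: [0.5676, 0.1642, 0.1332]
tool_rot: [-0.0, 0.798, 0.603, -0.0]
contact_force: [-0.0, 1.1, -0.7]
gripper_width: -0.002
grasp_force: 0.0
```

Request:
jog_arm(
  deltas=[
    [0,0,-0.001,0,0,0,0],
    [0,0,0,0,0,0,0],
  ],
)

```text
t: 15.85
eef_pos: [0.5676, 0.1642, 0.1322]
tool_rot: [-0.0, 0.798, 0.603, -0.0]
contact_force: [0.2, 0.1, -0.4]
gripper_width: 0.0
grasp_force: 0.0
```

Request:
jog_arm(
  deltas=[
    [0,0,-0.001,0,0,0,0],
    [0,0,0,0,0,0,0],
  ],
)

```text
t: 16.05
eef_pos: [0.5679, 0.1642, 0.1316]
tool_rot: [0.0, 0.798, 0.603, 0.0]
contact_force: [-0.3, 1.0, 2.3]
gripper_width: -0.001
grasp_force: 1.0
```

Request:
jog_arm(
  deltas=[
    [0,0,-0.001,0,0,0,0],
    [0,0,0,0,0,0,0],
  ],
)

```text
t: 16.25
eef_pos: [0.568, 0.1642, 0.1307]
tool_rot: [0.0, 0.798, 0.603, 0.0]
contact_force: [-1.1, -0.2, 5.2]
gripper_width: 0.002
grasp_force: 2.9
```

Request:
jog_arm(
  deltas=[
    [0,0,-0.001,0,0,0,0],
    [0,0,0,0,0,0,0],
  ],
)

```text
t: 16.45
eef_pos: [0.5682, 0.1642, 0.1301]
tool_rot: [0.0, 0.798, 0.603, 0.001]
contact_force: [-0.7, -0.4, 6.5]
gripper_width: -0.0
grasp_force: 3.5
```

Request:
jog_arm(
  deltas=[
    [0,0,-0.001,0,0,0,0],
    [0,0,0,0,0,0,0],
  ],
)

```text
t: 16.65
eef_pos: [0.5682, 0.1642, 0.1299]
tool_rot: [-0.0, 0.798, 0.603, 0.001]
contact_force: [-4.4, -0.8, 15.8]
gripper_width: 0.001
grasp_force: 7.8
```

Request:
jog_arm(
  deltas=[
    [0,0,-0.0007,0,0,0,0],
    [0,0,0,0,0,0,0],
  ],
)

```text
t: 16.85
eef_pos: [0.5683, 0.1642, 0.1299]
tool_rot: [-0.0, 0.798, 0.602, 0.001]
contact_force: [-6.8, -1.2, 21.2]
gripper_width: 0.0
grasp_force: 10.6
```

The hard stop is about 1.5–2 mm below first contact, which matches a latched pack. I'll back off and look.

Request:
jog_arm(
  deltas=[
    [0,0,0.003,0,0,0,0],
    [0,0,0.01,0,0,0,0],
    [0,0,0.02,0,0,0,0],
    [0,0,0.03,0,0,0,0],
    [-0.005,-0.03,0.03,0,0,0,0],
    [-0.01,-0.03,0.02,0,0,0,0],
    [-0.01,-0.03,0.01,0,0,0,0],
    [0,0,0,0,0,0,0],
    [0,0,0,0,0,0,0],
  ],
)

```text
t: 17.75
eef_pos: [0.5426, 0.0738, 0.251]
tool_rot: [-0.0, 0.798, 0.602, 0.001]
contact_force: [0.0, 0.0, -0.2]
gripper_width: 0.003
grasp_force: 0.0
```

Run:
```python
from h import *
o=bot.get_obs(); a=cam('wrist')['img']; b=cam('scene')['img']; print(o['t'],o['eef_pos'],o['contact_force'])
cv2.imwrite('pics/w6.png',np.hstack([cv2.resize(a[0:240,120:440],(400,300)),cv2.resize(b[140:260,270:430],(400,300))])[:,:,::-1])
```

```text
17.75 [0.54258248 0.0738474  0.25103829] [ 0.00072166  0.00909134 -0.18578306]
```

View pics/w6.png

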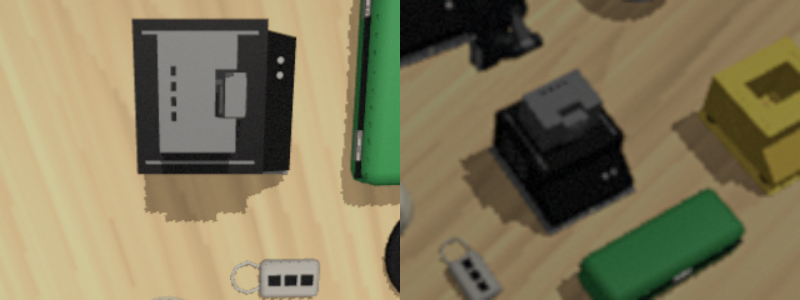

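The picture shows the pack upright and level in the charger (crop px ≈200,90). Its tab is sprung out towards the LEDs at x≈246, about as proud as when it was latched in the light.

```bash
python3 -c "
from station import bot
print(bot.hand_in())"
```

```text
the job is handed in; nothing more can be done
None
```

The pack is out of the light and in the small black charger, pushed to its hard stop and latched: it rose only about 1.5–2 mm when let go, with its tab sprung out. I handed the job in at about 18 s; the hand-in returned no verdict.

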